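# Slide the beaker sled into the titration bay

### The job

Slide the sample sled that carries the low beaker into the bay of the titration stand from its open front, under the overhanging head, all the way back to the stop so that the beaker stands beneath the electrode, and let go of it there, flat on the bench. Leave the other sled, with the tall measuring cylinder, where it is.

Things in the scene. Friction and masses are not known exactly. Their poses are not given: they have to be found in the camera images.
- sled_tab (a point): Centre, 50 mm up, of the grip tab of the loose beaker sled; axes are the sled's: x forward from tab to beaker, z up. Tab: upright grey blade, 30 mm long (x), 16 mm thick (y; pinch across it from above), top 90 mm above the bench. Sled, about 0.4 kg: grey slab 175 mm long, 70 mm wide, 10 mm thick, lying on the bench, from 20 mm behind the tab's centre to 155 mm ahead.
- beaker (a point): Centre, 43 mm above the bench, of the low empty glass beaker fixed on the beaker sled, 110 mm ahead (+x) of the tab's centre and 45 mm behind the sled's front edge; axes as the sled's. 60 mm across, rim 76 mm above the bench.
- bay_seat (a point): Bench point in the fixed white stand's bay, below the electrode, where the beaker's centre belongs; x points into the bay. Bay: floor bare bench, 90 mm wide between guides 25 mm high, flared mouth 86 mm before this point, stop 47 mm beyond it (150 mm wide, 50 high). Head 60 (x) by 80 mm over this point: electrode tip 92 mm up, underside 102, cap top 197; column 95 mm beyond, 275 high.
- cylinder_sled: The other loose sled: same slab and tab, but a glass measuring cylinder (38 mm across, top 166 mm up) in place of the beaker; leave it alone. Origin on the bench under the cylinder, x forward, tab 110 mm behind. It lies across the robot's centre line from the beaker sled. Bystanders: brown bottle 170 mm high, low white dish, about 0.4 m left and right of the centre line, beyond the sleds.
Not all that is in view belongs to the job. Leave any green look-alike of the part that bears sled_tab alone.

How it is judged (in metres and radians):
At the end, for the whole second after the job is handed in: The beaker sled lies flat on the bench in the bay, tab towards the open front, in line with the bay within 12 degrees, the beaker's centre within 16 mm (horizontally) of the point below the electrode (horizontal distance between beaker and bay_seat below 0.016 m and z of beaker in the frame of bay_seat below 0.048 m and x of sled_tab in the frame of bay_seat below -0.08 m and angle between the x axis of beaker and the x axis of bay_seat, either way round below 0.22 rad and angle between beaker's own z axis and vertical below 0.06 rad); the robot touches nothing.
It fails at once if the sled with the measuring cylinder is moved more than 20 mm or tipped over (distance of cylinder_sled from where it was at the start of the episode above 0.02 m or angle between cylinder_sled's own z axis and vertical above 0.3 rad).
It also fails if it takes over 48 s, if anything falls off the work surface, if the arm or the gripper's body presses on something with over 40 N, if the wrist force passes 120 N, or if a joint passes its speed limit or range.

### The arm

A 7-joint arm with a two-finger parallel gripper is mounted at the origin on the work surface. World frame = base frame: x ahead of the robot, y to its left, z up, the work surface at z = 0. Lengths are in mm, angles in rad, forces in N, time in s.
With the tool pointing down it reaches from about 425 to 825 mm from the base axis. Payload 3.6 kg.
Tool frame: the origin (TCP) lies on the centre line of the jaws, within the pads' length; the fingertips stand r.nose_length ahead of it and the grasp point (between the pads) lies 2 mm behind it (r.nose_length is the distance from the TCP to the fingertips, in mm); z points along the fingers, x is the direction in which the jaws open and shut, and the axes are right-handed (so a half turn about z gives the same grasp; the last joint's range is limited). The gripper opens to 93 mm and grips with 3 to 60 N. Pads are 15 mm wide; open, the fingers measure 128 mm over their backs; the gripper's body (75 mm by 188 mm) begins 65 mm behind the grasp point.
Start: joints at [-1.238, 0.615, -0.013, 1.423, 0.008, 1.103, -0.04], TCP at [228.214, 608.59, 235.64] pointing down, gripper open.
Joint ranges: [-3.12, 3.12], [-0.3, 2.06], [-1.34, 1.32], [0.26, 2.42], [-1.36, 4.5], [0.01, 1.98], [-2.84, 2.84]. Speed limits (rad/s): [2.79, 2.79, 3.14, 3.14, 3.14, 3.14, 3.14].

### API

Orientations are given as a rotation vector (axis times angle).
In Python, from rig import r, solver, eyes, order, finder gives the robot as it stands. The module is installed in compiled form; this text tells all that it offers. Calls block until the motion is done:
- r.move_to(position, orientation): joint-space move of the TCP to a pose.
- r.move_linear(position, rot=None, vel=150, f_stop=None): straight line of the TCP; rot=None keeps the orientation; vel is the mean speed in mm/s. With f_stop (N) it stops when the force on the tool has changed by that much, and returns True; else False.
- r.movej(angles): joint-space move.
- r.gripper_open() and r.close_gripper(grasp_force=None): open the fingers fully, or close them until they stop; grasp_force is the grip in N (None keeps the last).
- r.hold(seconds).
- solver.ik(position, orientation): joint angles nearest the present ones, or None.
- eyes.grab_frame(name): name is "scene" or "top"; returns a dict with "img" (400x640x3 uint8, blue, green, red), "vertical_fov" (degrees; the focal length in pixels is half the picture's height over the tangent of half this angle, whatever the lens; pixels are square), "cx", "cy" (the principal point, pixels), "dist_coeffs" ([k1, k2, p1, p2, k3] as OpenCV has them; the pictures are not rectified), "cam_to_world" (4x4, takes a point from camera to world coordinates). Camera axes: x right, y down, z forward; pixel columns grow to the right and rows downward; lengths in mm; the calibration is good to about 2 mm. A picture is of the moment at which its call begins. There is no depth.
A pose or a line that the arm cannot do raises r.Unreachable and nothing moves.
- order.hand_in(): hands the job in, once; it reports no verdict.
Trained networks look in a picture, given as the dict that the camera call returned (one of the last four; its "shot" number tells which), for a name from the list of things; names that differ only in an ending like _2 or _b are one class to them, and where a whole thing is asked for, a point or a joint stands for the part that bears it (a point fixed in the world has none). Each returns a list of dicts, best first, with "p" (0 to 1); they miss things now and then, are a little off and sometimes report something else, mostly with a low value. They report only what shows in the picture. A call takes as long as a camera call. They do not tell look-alikes from the thing itself.
- finder.recognise(picture, thing): "box" ([left, top, right, bottom] in pixels, round what is visible of it).
- finder.masks_of(picture, thing): "region" (400x640 bool, what is visible of it) and "box" ([left, top, right, bottom] in pixels, round what is visible of it).
Readings, each from a call of its own:
- r.get_time_s(): time.
- r.get_joints(): joint angles.
- r.get_qvel(): joint speeds.
- r.get_joint_efforts(): joint torques, N m.
- r.get_position(): TCP position.
- r.get_tcp_rot(): TCP orientation.
- r.get_force(): force on the tool from outside, world axes, zero at the start.
- r.get_ft_torque(): the same for the moment, N m.
- r.get_gripper_width(): finger opening in mm.
Only numpy, scipy, OpenCV 4.12 (cv2) and the standard library are available. Lean on these libraries where they do the work, as an engineer would, in place of code of your own. Each camera call takes 0.05 s, during which the arm holds its last target.

## Working session

There is one attempt and no reset: what is moved stays moved. The work goes in short steps, each a Python script; the robot and the scene stay as the last script left them, time stands still between calls to the robot, and variables do not carry over. Pictures are saved under pics/ and viewed, and the job is handed in when it is done.

```bash
mkdir -p pics; cat > h.py <<'E'
import numpy as np,cv2
from rig import r,solver,eyes,order,finder
def K(f):
    fl=200/np.tan(np.radians(f["vertical_fov"])/2)
    return np.array([[fl,0,f["cx"]],[0,fl,f["cy"]],[0,0,1.]])
def ray(f,px):
    u=cv2.undistortPoints(np.array(px,float).reshape(-1,1,2),K(f),np.array(f["dist_coeffs"],float)).reshape(-1,2)
    M=np.array(f["cam_to_world"]);d=np.c_[u,np.ones(len(u))]@M[:3,:3].T
    return M[:3,3],d
def atz(f,px,z):
    o,d=ray(f,px);return o+d*((z-o[2])/d[:,2])[:,None]
def proj(f,P):
    M=np.linalg.inv(np.array(f["cam_to_world"]))
    p,_=cv2.projectPoints(np.array(P,float).reshape(-1,1,3),cv2.Rodrigues(M[:3,:3])[0],M[:3,3],K(f),np.array(f["dist_coeffs"],float))
    return p.reshape(-1,2)
E
python3 - <<'E'
from h import *
for n in("scene","top"):
    f=eyes.grab_frame(n);cv2.imwrite(f"pics/{n}1.png",f["img"])
    print(n,f["vertical_fov"],np.round(f["cam_to_world"],2).tolist())
    for t in("sled_tab","beaker","bay_seat","cylinder_sled"):
        try:
            for d in finder.recognise(f,t)[:4]: print(t,round(d["p"],2),np.round(d["box"]).tolist())
        except Exception as e: print(t,e)
print(r.get_time_s(),r.nose_length,r.get_tcp_rot())
E
```

```text
scene 42.83667689457399 [[0.81, 0.38, -0.45, 1077.05], [0.59, -0.49, 0.64, -616.34], [0.02, -0.78, -0.62, 742.67], [0.0, 0.0, 0.0, 1.0]]
sled_tab 0.67 [421.0, 163.0, 463.0, 230.0]
sled_tab 0.63 [315.0, 103.0, 378.0, 152.0]
sled_tab 0.56 [282.0, 135.0, 358.0, 190.0]
beaker 0.94 [417.0, 163.0, 463.0, 231.0]
beaker 0.78 [311.0, 102.0, 379.0, 152.0]
beaker 0.71 [276.0, 135.0, 355.0, 187.0]
bay_seat 0.85 [311.0, 156.0, 443.0, 302.0]
cylinder_sled 0.66 [141.0, 219.0, 230.0, 314.0]
top 53.162690307851804 [[0.0, -0.99, 0.11, 463.66], [-1.0, -0.0, 0.02, 50.44], [-0.02, -0.11, -0.99, 1133.85], [0.0, 0.0, 0.0, 1.0]]
sled_tab 0.82 [226.0, 122.0, 292.0, 155.0]
sled_tab 0.81 [188.0, 220.0, 224.0, 283.0]
sled_tab 0.67 [261.0, 206.0, 293.0, 270.0]
beaker 0.93 [230.0, 121.0, 289.0, 156.0]
beaker 0.65 [258.0, 207.0, 293.0, 269.0]
bay_seat 0.58 [308.0, 86.0, 359.0, 187.0]
cylinder_sled 0.62 [411.0, 200.0, 452.0, 265.0]
0.5 17.0 [ 2.58209936e+00  1.78947039e+00 -2.31879374e-04]
```

View pics/scene1.png

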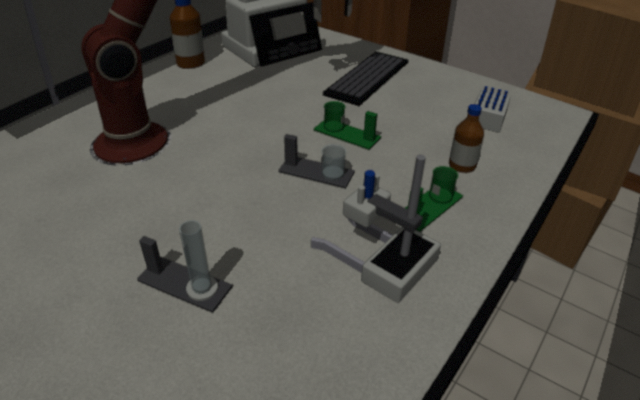

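View pics/top1.png

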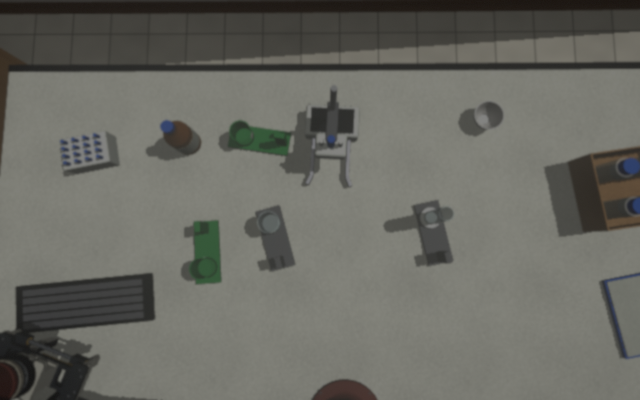

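Candidates for the sled: grey with beaker, top (275,238) / scene (317,165). Green look-alikes: top (207,252) and (262,139), scene (348,128) and (438,195). Grey cylinder sled: top (432,232). I choose the grey one at (275,238) and check it in a crop.

```bash
python3 - <<'E'
from h import *
f=eyes.grab_frame("top");g=eyes.grab_frame("scene")
a=cv2.resize(f["img"][80:290,180:370],None,fx=4,fy=4,interpolation=cv2.INTER_CUBIC)
a=cv2.convertScaleAbs(a,alpha=1.8)[:,:]
cv2.imwrite("pics/c1.png",cv2.resize(a,(540,597)))
b=cv2.resize(g["img"][120:310,260:470],None,fx=3,fy=3,interpolation=cv2.INTER_CUBIC)
cv2.imwrite("pics/c2.png",cv2.convertScaleAbs(b,alpha=1.8))
for F,n in((f,"top"),(g,"scene")):
    for t in("beaker","cylinder_sled","bay_seat"):
        for d in finder.masks_of(F,t):
            m=d["region"]; col=F["img"][m].mean(0)
            c,s,an=cv2.minAreaRect(np.argwhere(m)[:,::-1].astype(np.float32))
            print(n,t,round(d["p"],2),np.round(d["box"]),m.sum(),col.round(),np.round(c,1),np.round(s,1),round(an,1),cv2.boxPoints((c,s,an)).round(1).tolist())
E
```

```text
top beaker 0.81 [257. 207. 295. 269.] 1527 [76. 78. 76.] [274.3 238.3] [61.9 26.7] 75.3 [[253.5, 211.8000030517578], [279.29998779296875, 205.0], [295.0, 264.8999938964844], [269.20001220703125, 271.70001220703125]]
top beaker 0.71 [226. 121. 289. 159.] 1456 [54. 76. 53.] [258.7 137.5] [61.9 27.3] 9.7 [[226.0, 145.8000030517578], [230.60000610351562, 118.9000015258789], [291.5, 129.3000030517578], [286.8999938964844, 156.1999969482422]]
top beaker 0.6 [193. 219. 217. 286.] 1632 [57. 82. 55.] [204.5 251.5] [63. 31.] 90.0 [[189.0, 220.0], [220.0, 220.0], [220.0, 283.0], [189.0, 283.0]]
top beaker 0.43 [308.  86. 360. 188.] 2913 [80. 82. 81.] [331.3 136. ] [ 53.2 100.2] 2.6 [[302.5, 184.89999389648438], [307.1000061035156, 84.80000305175781], [360.20001220703125, 87.19999694824219], [355.6000061035156, 187.3000030517578]]
top cylinder_sled 0.78 [412. 198. 452. 267.] 1815 [76. 78. 77.] [437.6 232.5] [64.3 39. ] 78.7 [[412.20001220703125, 204.8000030517578], [450.3999938964844, 197.10000610351562], [463.0, 260.20001220703125], [424.79998779296875, 267.79998779296875]]
top bay_seat 0.64 [3
[... 752 characters left out ...]
. 57. 23.] [350.2 123.7] [67.1 38.9] 19.7 [[312.0, 130.6999969482422], [325.20001220703125, 94.0999984741211], [388.29998779296875, 116.80000305175781], [375.20001220703125, 153.39999389648438]]
scene cylinder_sled 0.94 [138. 221. 235. 313.] 4206 [57. 58. 56.] [179.6 273.7] [98.4 80.9] 63.4 [[121.4000015258789, 247.8000030517578], [193.8000030517578, 211.60000610351562], [237.8000030517578, 299.6000061035156], [165.39999389648438, 335.79998779296875]]
scene bay_seat 0.84 [313. 156. 440. 303.] 7437 [59. 60. 59.] [394.9 223.4] [111.6 141.4] 39.2 [[307.0, 242.89999389648438], [396.3999938964844, 133.3000030517578], [482.79998779296875, 203.8000030517578], [393.3999938964844, 313.3999938964844]]
```

View pics/c1.png

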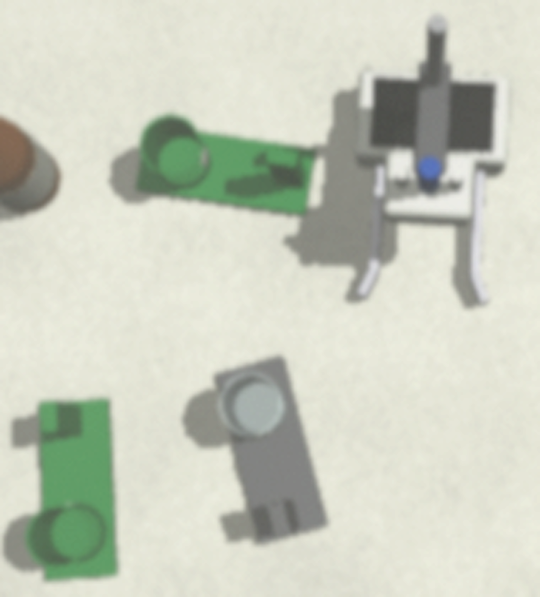

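View pics/c2.png

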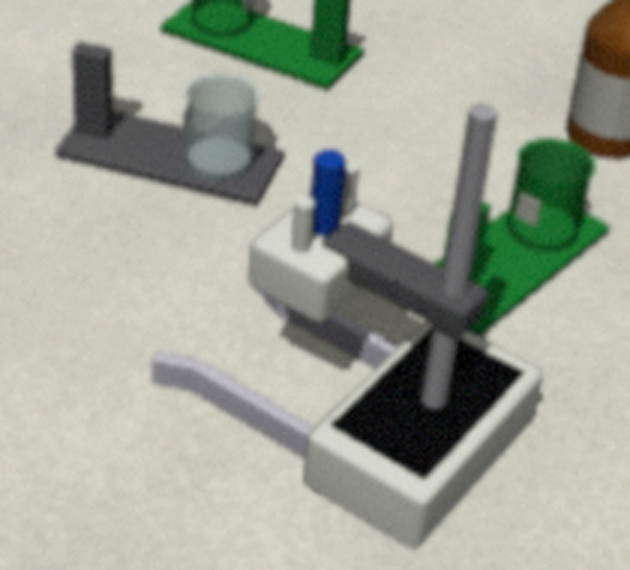

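```bash
cat > fit.py <<'E'
from h import *
from scipy.optimize import least_squares
f=eyes.grab_frame("top");g=eyes.grab_frame("scene")
T=lambda a,b:("t",a/2.842+180,b/2.842+80); S=lambda a,b:("s",a/3+260,b/3+120)
def fit(obs,x0):
    def res(x):
        c,s=np.cos(x[2]),np.sin(x[2]);o=[]
        for (w,u,v),(a,b,z) in obs:
            p=proj(f if w=="t" else g,[[x[0]+c*a-s*b,x[1]+s*a+c*b,z]])[0];o+=[p[0]-u,p[1]-v]
        return o
    q=least_squares(res,x0,loss="soft_l1",x_scale=[10,10,.1]);print(q.x.round(3),np.round(res(q.x),1).reshape(-1,2).tolist());return q.x
# sled frame origin at tab
sl=[(T(215,376),(155,35,10)),(T(282,356),(155,-35,10)),(T(327,525),(-20,-35,10)),(T(258,544),(-20,35,10)),
(S(58,155),(-20,-35,10)),(S(258,200),(155,-35,10)),(S(283,155),(155,35,10)),(S(93,50),(0,0,90)),(S(221,92),(110,0,76)),(T(251,403),(110,0,76))]
s=fit(sl,[550,150,.2])
st=[(T(357,160),(47,75,50)),(T(500,165),(47,-75,50)),(S(310,435),(47,-75,50)),(S(482,112),(95,0,275)),(T(437,22),(95,0,275)),(S(330,158),(0,0,197)),(T(430,162),(0,0,197)),
(T(390,215),(-30,40,102)),(T(466,216),(-30,-40,102))]
b=fit(st,[750,50,0])
E
python3 - <<'E'
from fit import *
# overlay
def W(x,P):
    c,s_=np.cos(x[2]),np.sin(x[2]);P=np.array(P,float);return np.c_[x[0]+c*P[:,0]-s_*P[:,1],x[1]+s_*P[:,0]+c*P[:,1],P[:,2]]
for F,n,(x0,y0,w,h) in((f,"t",(180,80,190,210)),(g,"s",(260,120,210,190))):
    im=cv2.resize(cv2.convertScaleAbs(F["img"],alpha=1.8)[y0:y0+h,x0:x0+w],None,fx=2.8,fy=2.8,interpolation=cv2.INTER_CUBIC)
    for x,P,c in((s,[(155,35,10),(155,-35,10),(-20,-35,10),(-20,35,10)],(0,0,255)),(s,[(15,8,90),(15,-8,90),(-15,-8,90),(-15,8,90)],(255,0,255)),
      (s,[(110+30*np.cos(t),30*np.sin(t),76) for t in np.arange(0,6.3,.3)],(0,255,255)),
      (b,[(47,75,50),(47,-75,50)],(0,0,255)),(b,[(47,45,25),(-86,45,25)],(255,0,0)),(b,[(47,-45,25),(-86,-45,25)],(255,0,0)),(b,[(-30,40,102),(30,40,102),(30,-40,102),(-30,-40,102)],(0,128,0)),(b,[(0,0,0),(0,0,197)],(0,255,255)),(b,[(95,0,50),(95,0,275)],(0,255,255))):
        q=((proj(F,W(x,P))-[x0,y0])*2.8).astype(int);cv2.polylines(im,[q],True,c,1)
    cv2.imwrite(f"pics/o_{n}.png",im)
E
```

```text
[4.17286e+02 1.74644e+02 2.70000e-01] [[-0.0, -1.4], [0.3, -0.9], [0.4, -0.0], [0.3, -0.0], [-1.6, -2.3], [-0.1, -0.5], [0.7, -1.9], [-0.5, -0.6], [0.1, 0.1], [-0.1, -0.2]]
[ 7.17199e+02  3.75390e+01 -3.80000e-02] [[-1.1, -1.7], [2.6, -1.6], [-1.2, -0.1], [1.4, -0.4], [-0.1, -0.6], [0.3, 0.3], [0.3, 1.1], [-1.8, 2.6], [1.9, 3.4]]
```

View pics/o_t.png

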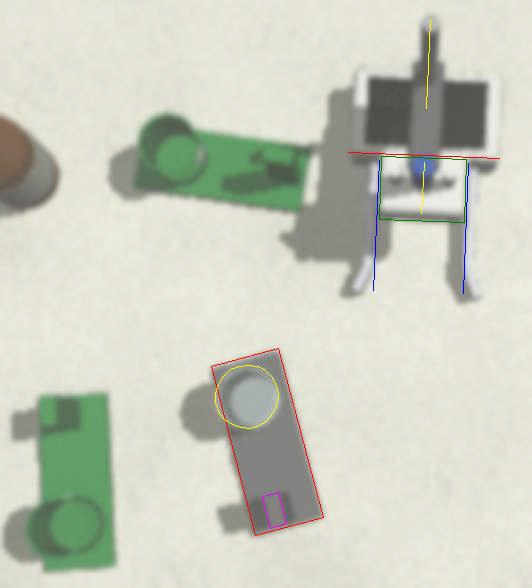

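View pics/o_s.png

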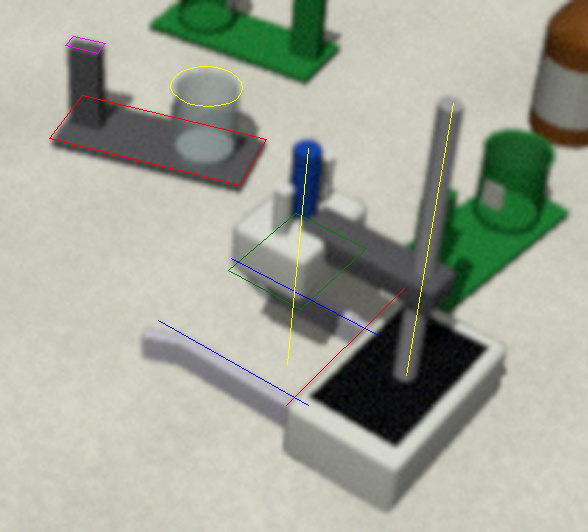

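```bash
python3 - <<'E'
from h import *
for n,(x0,y0,w,h) in(("top",(295,80,75,60+50)),("scene",(305,150,145,155))):
    F=eyes.grab_frame(n);k=8 if n=="top" else 5
    if n=="top": k=7;y0=84;h=106*1;k=5.6
    im=cv2.resize(cv2.convertScaleAbs(F["img"],alpha=1.9)[y0:y0+h,x0:x0+w],None,fx=k if n=="top" else 3.8,fy=k if n=="top" else 3.8,interpolation=cv2.INTER_CUBIC)
    k=k if n=="top" else 3.8
    for i in range(x0,x0+w,10): cv2.putText(im,str(i),(int((i+.5-x0)*k),8),0,.3,(0,0,255));cv2.line(im,(int((i+.5-x0)*k),9),(int((i+.5-x0)*k),14),(0,0,255))
    for i in range(y0//10*10+10,y0+h,10): cv2.putText(im,str(i),(0,int((i+.5-y0)*k)),0,.3,(0,0,255));cv2.line(im,(18,int((i+.5-y0)*k)),(24,int((i+.5-y0)*k)),(0,0,255))
    cv2.imwrite(f"pics/z_{n}.png",im);print(im.shape)
E
```

```text
(594, 420, 3)
(589, 551, 3)
```

View pics/z_top.png

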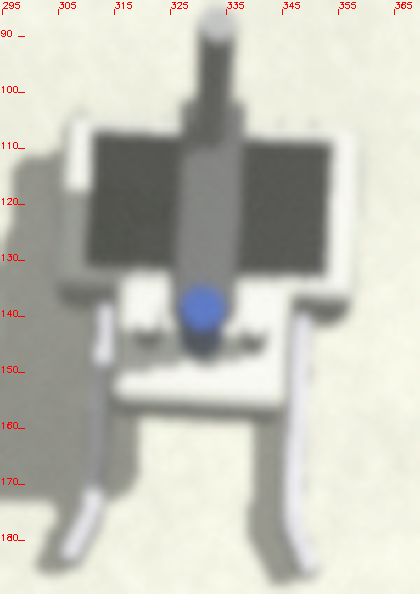

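View pics/z_scene.png

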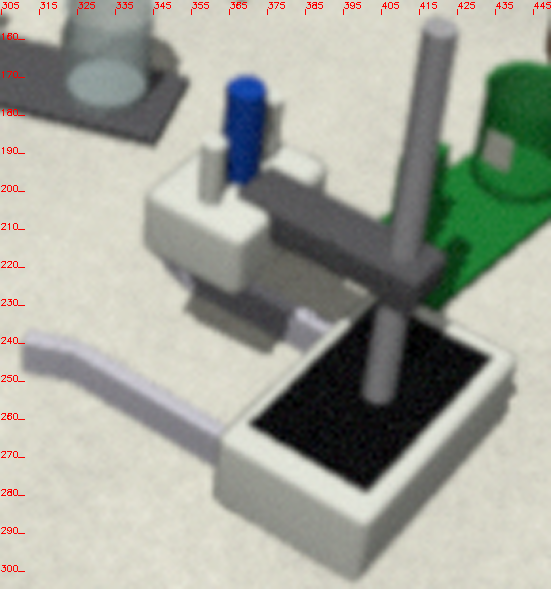

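```bash
python3 - <<'E' 2>&1 | grep -v '^\[4\|^\[ 7'
from fit import *
P=lambda F,p,z:print(p,z,atz(F,[p],z)[0].round(1))
for p,z in(((330.7,148),25),((328.8,170),25),((331.5,135),50),((333.5,87.5),275),((331,138.5),197),((346.5,148),25),((315,148),25),((345.2,168),25),((312.7,168),25),((306,180),25),((351.,182),25)): P(f,p,z)
print("scene")
for p,z in(((419,156),275),((369,173),197),((362,267),50),((404,287),50),((442,243),50),((327,241),25)): P(g,p,z)
E
```

```text
(330.7, 148) 25 [735.   37.7  25. ]
(328.8, 170) 25 [671.8  43.   25. ]
(331.5, 135) 50 [765.7  35.8  50. ]
(333.5, 87.5) 275 [811.3  34.4 275. ]
(331, 138.5) 197 [716.1  39.  197. ]
(346.5, 148) 25 [734.9  -7.   25. ]
(315, 148) 25 [735.   82.1  25. ]
(345.2, 168) 25 [677.6  -3.1  25. ]
(312.7, 168) 25 [677.6  88.4  25. ]
(306, 180) 25 [643.4 107.   25. ]
(351.0, 182) 25 [637.8 -19.2  25. ]
scene
(419, 156) 275 [806.9  33.1 275. ]
(369, 173) 197 [715.3  36.  197. ]
(362, 267) 50 [764.  -43.9  50. ]
(404, 287) 50 [850.7 -39.5  50. ]
(442, 243) 50 [855.5 104.7  50. ]
(327, 241) 25 [657.6  -6.2  25. ]
```

```bash
python3 - <<'E'
from h import *
for n,(x0,y0,w,h),k in(("top",(240,195,70,85),6.5),("scene",(265,125,100,75),6)):
    F=eyes.grab_frame(n)
    im=cv2.resize(cv2.convertScaleAbs(F["img"],alpha=1.9)[y0:y0+h,x0:x0+w],None,fx=k,fy=k,interpolation=cv2.INTER_CUBIC)
    for i in range(x0,x0+w,10): cv2.putText(im,str(i),(int((i+.5-x0)*k),8),0,.3,(0,0,255));cv2.line(im,(int((i+.5-x0)*k),9),(int((i+.5-x0)*k),14),(0,0,255))
    for i in range(y0//10*10+10,y0+h,10): cv2.putText(im,str(i),(0,int((i+.5-y0)*k)),0,.3,(0,0,255));cv2.line(im,(18,int((i+.5-y0)*k)),(24,int((i+.5-y0)*k)),(0,0,255))
    cv2.imwrite(f"pics/y_{n}.png",im)
E
```

```text
(no output)
```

View pics/y_top.png

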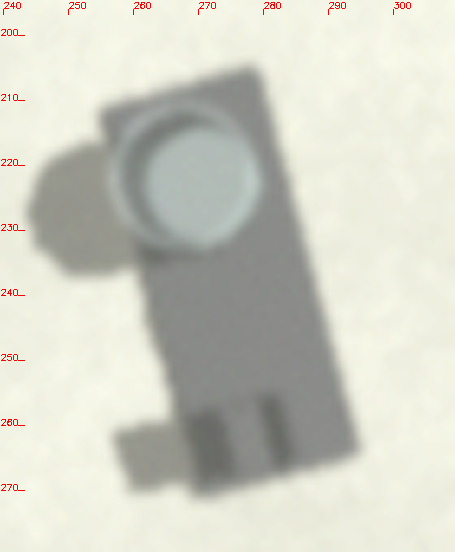

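View pics/y_scene.png

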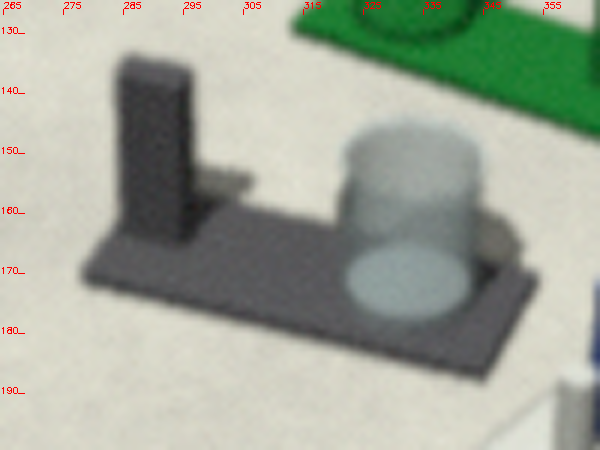

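```bash
cat > w.py <<'E'
from h import *
from scipy.spatial.transform import Rotation as R
SEAT=np.array([716.5,38.0]);YB=-0.045
def rot(yaw,sgn=1):
    x=np.array([-np.sin(yaw),np.cos(yaw),0])*sgn; z=np.array([0,0,-1.]);return R.from_matrix(np.c_[x,np.cross(z,x),z]).as_rotvec()
def seat(d): return SEAT+d*np.array([np.cos(YB),np.sin(YB)])
E
python3 - <<'E'
from fit import *
from w import *
U=lambda a,b:("t",a,b);V=lambda a,b:("s",a,b)
s=fit([(U(254.9,211.4),(155,35,10)),(U(279,204.7),(155,-35,10)),(U(295,264.5),(-20,-35,10)),(U(269,271),(-20,35,10)),(U(268,221.9),(110,0,76)),(U(278,261.7),(0,0,90)),
(V(278.3,169.5),(-20,-35,10)),(V(345,186.2),(155,-35,10)),(V(354.2,170.3),(155,35,10)),(V(290,136.3),(0,0,90)),(V(333.3,149.5),(110,0,76))],[417,174,.27])
for sg in(1,-1):
  for p,y in((s[:2],s[2]),(seat(-260),YB),(seat(-300),YB),(seat(-110),YB)):
    for z in(70,120): print(sg,p.round(),z,(lambda q:None if q is None else np.round(q,2))(solver.ik([*p,z],rot(y,sg))))
print(r.get_joints())
E
```

```text
[4.17286e+02 1.74644e+02 2.70000e-01] [[-0.0, -1.4], [0.3, -0.9], [0.4, -0.0], [0.3, -0.0], [-1.6, -2.3], [-0.1, -0.5], [0.7, -1.9], [-0.5, -0.6], [0.1, 0.1], [-0.1, -0.2]]
[ 7.17199e+02  3.75390e+01 -3.80000e-02] [[-1.1, -1.7], [2.6, -1.6], [-1.2, -0.1], [1.4, -0.4], [-0.1, -0.6], [0.3, 0.3], [0.3, 1.1], [-1.8, 2.6], [1.9, 3.4]]
[4.16649e+02 1.75342e+02 2.69000e-01] [[0.5, -0.3], [0.3, -0.1], [0.2, 0.4], [1.9, 0.6], [-0.0, -0.0], [-0.2, 0.8], [-0.5, -0.4], [0.8, -0.3], [0.8, -0.7], [0.5, -0.5], [0.4, 1.1]]
1 [417. 175.] 70 [-0.37  0.59 -0.12  2.15  0.16  0.41  1.23]
1 [417. 175.] 120 [-0.36  0.49 -0.12  2.11  0.11  0.55  1.28]
1 [457.  50.] 70 [-0.11  0.59 -0.07  2.13  0.09  0.42  1.28]
1 [457.  50.] 120 [-0.13  0.5  -0.04  2.09  0.03  0.55  1.33]
1 [417.  51.] 70 [-0.13  0.56 -0.07  2.23  0.1   0.35  1.24]
1 [417.  51.] 120 [-0.15  0.46 -0.04  2.19  0.03  0.5   1.32]
1 [607.  43.] 70 [-0.07  0.75 -0.06  1.71  0.07  0.69  1.36]
1 [607.  43.] 120 [-0.08  0.68 -0.04  1.68  0.03  0.79  1.39]
-1 [417. 175.] 70 [-0.73  0.62  0.42  2.16 -0.56  0.47 -1.17]
-1 [417. 175.] 120 [-0.82  0.54  0.54  2.12 -0.49  0.6  -1.23]
-1 [457.  50.] 70 [-0.47  0.64  0.47  2.14 -0.61  0.49 -1.15]
-1 [457.  50.] 120 [-0.56  0.57  0.6   2.1  -0.54  0.63 -1.2 ]
-1 [417.  51.] 70 [-0.45  0.59  0.4   2.24 -0.58  0.41 -1.18]
-1 [417.  51.] 120 [-0.58  0.52  0.58  2.2  -0.53  0.56 -1.21]
-1 [607.  43.] 70 [-0.49  0.84  0.67  1.73 -0.68  0.82 -1.11]
-1 [607.  43.] 120 [-0.5   0.77  0.69  1.69 -0.61  0.9  -1.18]
[-1.23850256  0.6149076  -0.01255321  1.42340312  0.00810158  1.10338503
 -0.04038912]
```

```bash
python3 - <<'E'
from w import *
p=(416.6,175.3);y=.269
r.move_to([*p,180],rot(y)); print(r.get_joints().round(2),r.get_time_s())
print(r.move_linear([*p,68],vel=120,f_stop=15),r.get_position(),r.get_force())
f=eyes.grab_frame("scene");cv2.imwrite("pics/g0.png",cv2.resize(f["img"][60:240,200:460],None,fx=3,fy=3))
r.close_gripper(25);print(r.get_gripper_width(),r.get_force(),r.get_time_s())
f=eyes.grab_frame("top");cv2.imwrite("pics/g1.png",cv2.resize(f["img"][80:300,180:370],None,fx=2.5,fy=2.5))
E
```

```text
[-0.37  0.39 -0.1   2.04  0.06  0.71  1.33] 3.1333
False [417.00215268 175.57902849  68.45199015] [-0.46258743  0.73791898 -0.40966492]
15.86165243934318 [-0.85338441  1.43960671  0.02240642] 5.4417
```

View pics/g0.png

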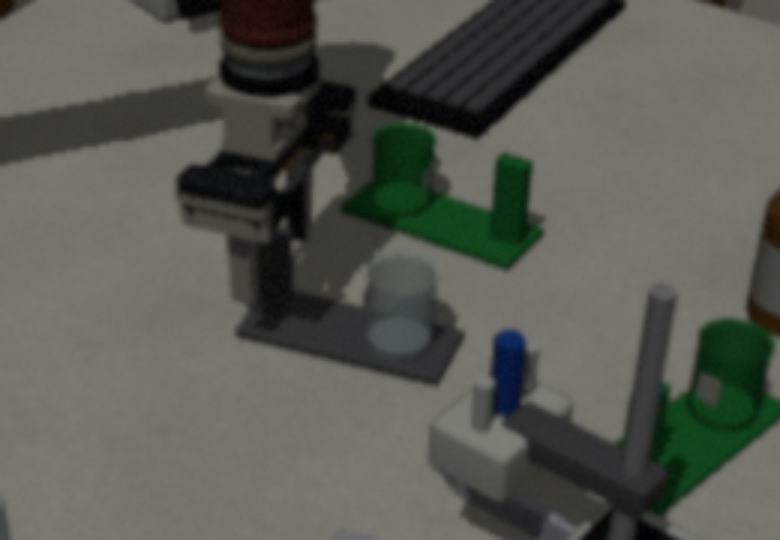

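View pics/g1.png

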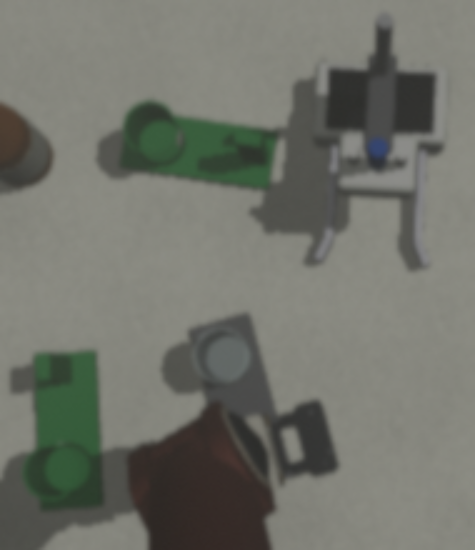

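The gripper is on the grey tab (width 15.9 mm matches 16); the sled sits undisturbed at crop (235,370). Next: slide to just before the mouth and look.

```bash
python3 - <<'E'
from w import *
print(r.move_linear([*seat(-262),68.4],rot(YB),vel=90),r.get_position(),r.get_force(),r.get_time_s())
for n,(x0,y0,w,h) in(("top",(240,90,170,180)),("scene",(250,110,210,190))):
    f=eyes.grab_frame(n);cv2.imwrite(f"pics/m_{n}.png",cv2.resize(cv2.convertScaleAbs(f["img"],alpha=1.8)[y0:y0+h,x0:x0+w],None,fx=3,fy=3,interpolation=cv2.INTER_CUBIC))
E
```

```text
False [454.46154043  49.79386647  68.23990586] [ 0.01943029 -1.76489745 -3.97802487] 7.1
```

View pics/m_top.png

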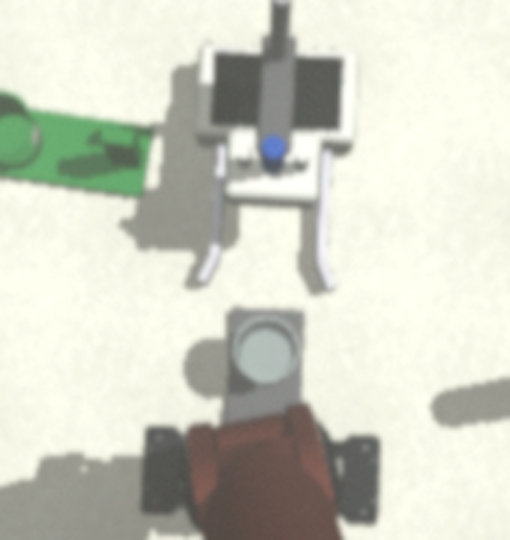

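View pics/m_scene.png

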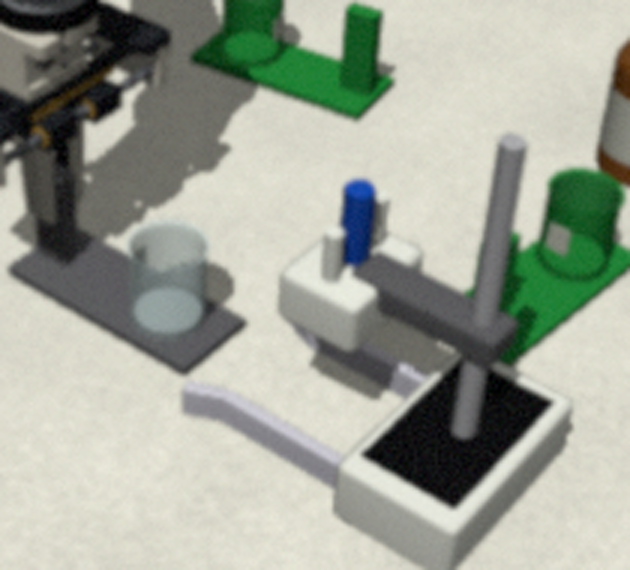

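Sled is lined up at the mouth: front edge at top crop (228–303, 310) between guides at (218–322). Insert.

```bash
python3 - <<'E'
from w import *
print(r.move_linear([*seat(-122),68.2],rot(YB),vel=80,f_stop=15),r.get_position(),r.get_force(),r.get_time_s())
print(r.move_linear([*seat(-104),68.2],rot(YB),vel=20,f_stop=8),r.get_position(),r.get_force(),r.get_time_s())
print("target",seat(-110))
for n,(x0,y0,w,h) in(("top",(240,90,170,180)),("scene",(250,110,210,190))):
    f=eyes.grab_frame(n);cv2.imwrite(f"pics/n_{n}.png",cv2.resize(cv2.convertScaleAbs(f["img"],alpha=1.8)[y0:y0+h,x0:x0+w],None,fx=3,fy=3,interpolation=cv2.INTER_CUBIC))
E
```

```text
False [594.74424154  43.45435828  68.15052823] [-0.30963084 -0.12008278 -3.99371448] 9.1
True [606.89521595  43.30098989  68.06034138] [-0.2312695   0.04473619  5.23003713] 9.7667
target [606.61135621  42.94832954]
```

View pics/n_top.png

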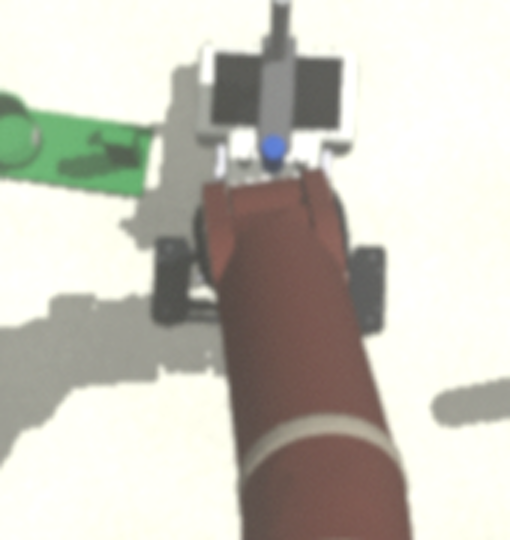

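View pics/n_scene.png

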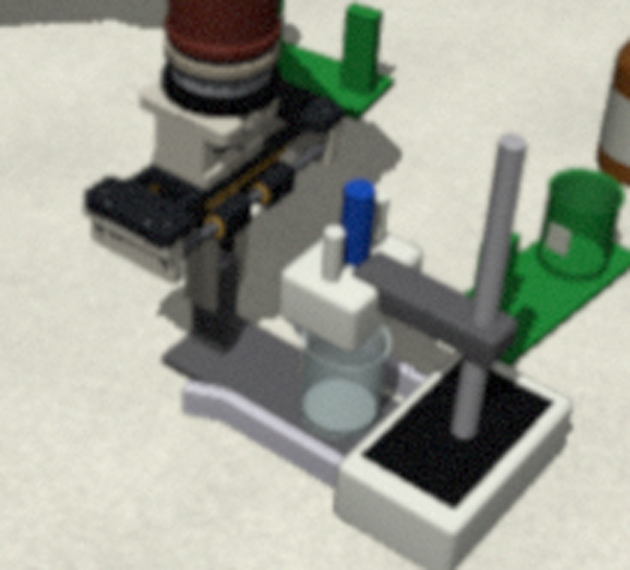

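```bash
python3 - <<'E'
from w import *
print(r.move_linear([*seat(-100),68.1],rot(YB),vel=15,f_stop=12),r.get_position(),r.get_force(),r.get_time_s())
f=eyes.grab_frame("scene");cv2.imwrite("pics/p.png",cv2.resize(cv2.convertScaleAbs(f["img"],alpha=1.8)[170:290,300:430],None,fx=5,fy=5,interpolation=cv2.INTER_CUBIC))
E
```

```text
True [606.96336468  43.29183541  68.0039575 ] [-2.11115465 -0.12268239  3.74831499] 10.4083
```

View pics/p.png

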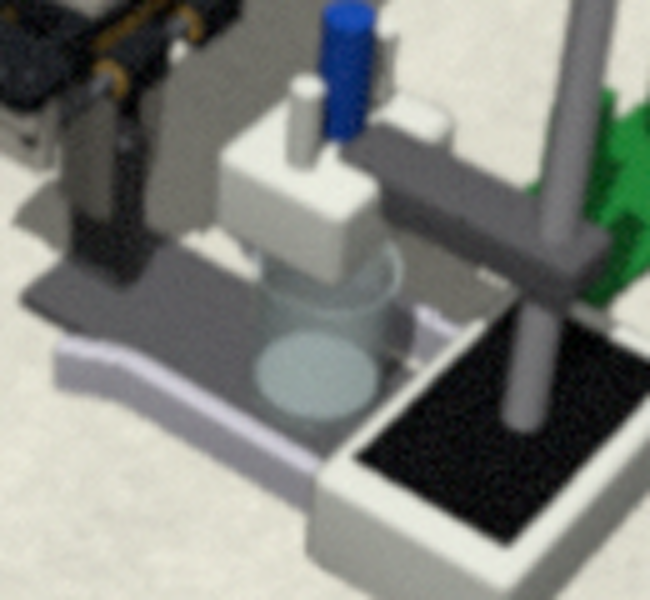

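Contact stops the motion at the same place (x≈607) twice: the sled is at the stop, beaker under the head at crop (318,375). Release, lift, measure.

```bash
python3 - <<'E'
from w import *
r.gripper_open();r.hold(.3)
p=r.get_position()
print(r.move_linear([p[0],p[1],150],vel=100,f_stop=15))
q=r.get_position();r.move_linear([q[0]-120,q[1],230],vel=150);q=r.get_position()
r.movej([-0.9]+list(r.get_joints()[1:]))
print(r.get_position(),r.get_force(),r.get_time_s())
for n,(x0,y0,w,h) in(("top",(295,84,75,106)),("scene",(300,165,130,125))):
    f=eyes.grab_frame(n);k=5.6 if n=="top" else 4.6
    im=cv2.resize(cv2.convertScaleAbs(f["img"],alpha=1.8)[y0:y0+h,x0:x0+w],None,fx=k,fy=k,interpolation=cv2.INTER_CUBIC)
    # nominal overlay (sled at seat)
    c,s=np.cos(YB),np.sin(YB)
    L=lambda P:[[SEAT[0]+c*a-s*b,SEAT[1]+s*a+c*b,z] for a,b,z in P]
    for P,col in(([(45,35,10),(45,-35,10),(-130,-35,10),(-130,35,10)],(0,0,255)),([(30*np.cos(t),30*np.sin(t),76) for t in np.arange(0,6.3,.2)],(0,200,255)),([(-95,8,90),(-95,-8,90),(-125,-8,90),(-125,8,90)],(255,0,255))):
        cv2.polylines(im,[((proj(f,L(P))-[x0-.5,y0-.5])*k).astype(int)],True,col,1)
    cv2.imwrite(f"pics/q_{n}.png",im)
    cv2.imwrite(f"pics/qf_{n}.png",f["img"])
    for t in("cylinder_sled","beaker"):
        for d in finder.recognise(f,t): print(n,t,round(d["p"],2),np.round(d["box"]).tolist())
E
```

```text
False
[307.37015426 378.18675907 229.48852353] [-0.06290503 -0.60815626 -0.15784986] 15.55
top cylinder_sled 0.81 [412.0, 199.0, 450.0, 268.0]
top beaker 0.86 [316.0, 160.0, 342.0, 202.0]
top beaker 0.76 [228.0, 121.0, 291.0, 157.0]
top beaker 0.71 [191.0, 222.0, 222.0, 286.0]
scene cylinder_sled 0.58 [136.0, 222.0, 233.0, 313.0]
scene cylinder_sled 0.47 [306.0, 193.0, 382.0, 263.0]
scene beaker 0.93 [416.0, 165.0, 461.0, 232.0]
```

View pics/q_top.png

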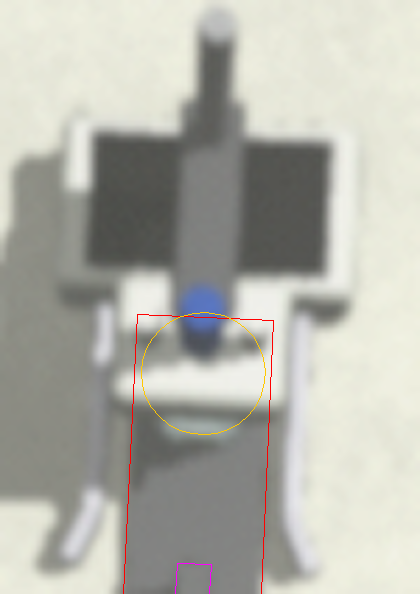

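View pics/q_scene.png

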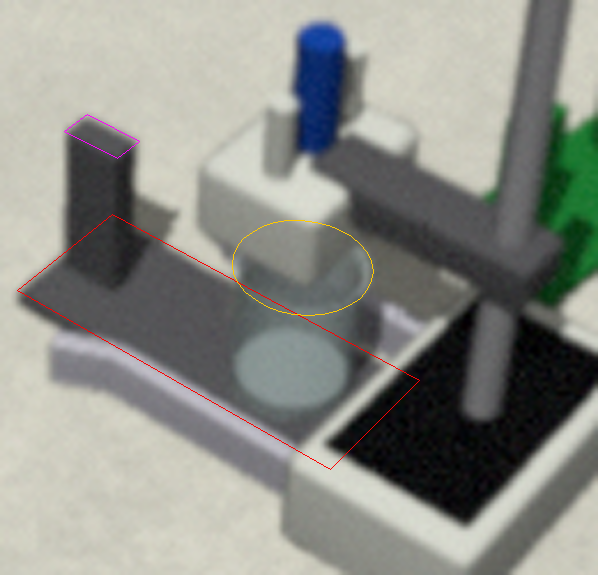

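View pics/qf_scene.png

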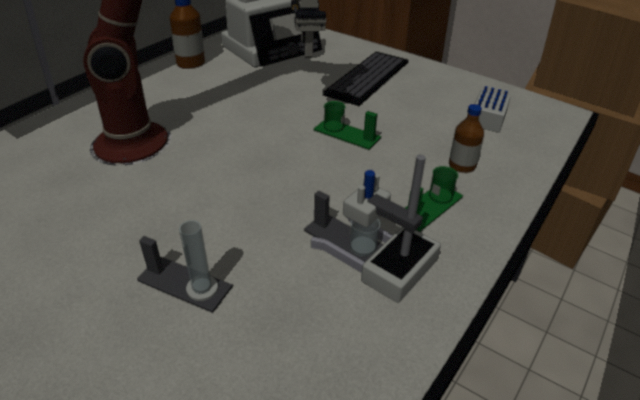

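```bash
python3 - <<'E'
from w import *
order.hand_in();print(r.get_time_s())
E
```

```text
the job is handed in; nothing more can be done
the job is handed in; nothing more can be done
```

I slid the grey beaker sled into the titration stand's bay until it met the stop. I then let go, moved the arm clear, and handed the job in at about 15.6 s.

**How it went:** I gripped the tab from above, where the fingers closed to 15.9 mm on the 16 mm tab. I dragged the sled along the bench, lined it up with the bay and pushed it in. Contact stopped the push twice at the same place, with the tool at x≈607 mm. The force that tripped those stops showed mostly on the vertical axis, not along the push. I took them as the stop because the position did not change and was within 0.4 mm of the computed target.

**Last checks:**
- **Beaker position:** it stands under the head, in line with the bay. In the top view it sits within about 3 mm of the nominal seat.
- **Scene camera:** the slab outline there was about 2 px off the nominal. Its first fit was off by about the same amount before anything moved, so I put this down to calibration.
- **Sled:** it looks flat on the bench. I judged this by eye and did not measure it.
- **Other sled:** the cylinder sled's detected boxes are unchanged to within 2 px in the top view and 5 px in the scene view, which I take to be detector noise.
- **Detector miss:** in the last scene picture the finder did not report the beaker, which is partly hidden by the head. It also gave a weak false "cylinder_sled" (0.47) at the bay.
- **Robot:** it was well clear and read about 0.6 N before handing in.

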